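# Load and connect the sample test station

## Robot

A 6-joint arm with a two-finger parallel gripper is mounted at the origin on the work surface. World frame = base frame: x ahead of the robot, y to its left, z up, the work surface at z = 0. Lengths are in m, angles in rad, forces in N, time in s.
With the tool pointing down it reaches from about 0.3 to 0.85 m from the base axis. Payload 5.4 kg.
Tool frame: the origin (TCP) lies between the finger pads; the fingertips stand 25 mm ahead of it and the grasp point (between the pads) lies 6 mm ahead of it; z points along the fingers, y is the line along which they close (so a half turn about z gives the same grasp; the last joint's range is limited). The gripper opens to 85 mm and grips with 20 to 120 N. Pads are 22 mm wide; open, the fingers measure 114 mm over their backs; the gripper's body (76 mm by 85 mm) begins 54 mm behind the grasp point. The pads swing forward as they close: fully open they stand 13 mm farther back than shut.
Start: joints at [1.106, 0.158, 1.597, -0, 1.386, -0.21], TCP at [0.145, 0.556, 0.235] pointing down, gripper open.
Joint ranges: [-2.91, 2.91], [-0.94, 2.29], [0.18, 2.7], [-1.29, 4.43], [0.17, 2.64], [-3, 3]. Speed limits (rad/s): [2.57, 2.57, 3.14, 3.14, 3.14, 3.14].

## Interface

Orientations are given as a rotation vector (axis times angle).
In Python, from workcell import arm, imaging gives the robot as it stands. The module is installed in compiled form; this text tells all that it offers.
- The arm moves only by the tool jog_arm, never from a script. Its argument "increments" is a list of rows, each a list of 5 numbers: the finger opening in m, from 0 to 0.0854, then the shift along the world's x, y, z in m, then the turn about the world's z in degrees. A call has 1 to 20 rows; each row is the pose to reach, as a shift and turn from the pose commanded when the call began; what a row does not reach only later rows make up. A row lasts 1/12 s, in which the tool goes at most 41.7 mm and 7.16 degrees, less where a joint would pass 70% of its speed; a pose out of reach is approached as far as the arm can. A call with a gripper value outside its range is refused whole. The fingers move at their own pace and stop on an object; "squeeze" is the grip in N (left out, the last holds). Time passes only in rows, so rows that repeat a pose let the fingers close. It gives the time, the measured TCP pose, the force, the opening and the grip force at its end, in the units of the state.
- arm.read_state(): the state, without advancing time (a new reading comes with each control period).
- imaging.grab_frame(name): name is "scene" or "top"; returns the picture (384x512x3 uint8, red, green, blue); there is no depth.
- imaging.camera_info(name): a dict with "fx", "fy", "cx", "cy" (pixels), "cam_to_world" (4x4, takes a point from camera to world coordinates). Camera axes: x right, y down, z forward; pixel columns grow to the right and rows downward; lengths in m; the calibration is good to about 2 mm. A picture is of the moment at which its call begins. camera_info takes no time and is no camera call.
- arm.sign_off(): hands the job in; it is judged then, once.
The state is a dict: "clock": time; "joints": joint angles; "dq": joint speeds; "tau": joint torques, N m; "eef_pos": TCP position; "tool_rot": TCP orientation; "force": force on the tool from outside, world axes, zero at the start; "wrist_torque": the same for the moment, N m; "opening": finger opening in m; "gripper_force": force on a finger pad.
Only numpy, scipy, OpenCV 4.12 (cv2) and the standard library are available. Lean on these libraries where they do the work, as an engineer would, in place of code of your own. Each camera call takes 0.05 s, during which the arm holds its last target. There are 200 camera calls.

## Task

Load every loose sample plaque (the ones with a white bar, not those in the stock tray at the back) into the test station's tray, one flat in each bay (any bay), all with the lilac end away from the robot, at the rim with the lilac marks. Take the red and the black probe from their stand and plug each fully home into the terminal opening of its own colour; only after both are in, push the black locking screw-knob down fully and then turn it clockwise until it stops. Leave the bottle, the beaker and the tape where they are.

Things in the scene. Friction and masses are not known exactly. Their poses are not given: they have to be found in the camera images.
- station: fixed test station: brown tray with a row of five open bays, turned a little each time. Origin: centre of the tray's underside, on the desk; x points to the rim with the lilac marks (away from the robot), y along the row, z up. Tray 104 (x) x 308 (y) mm, floor 6 mm thick, rim and dividers 8 mm thick, tops at 16 mm. On its -y end stands the terminal head
- bay0 (a point): middle of the floor of a tray bay (88 x 52 mm, 10 mm deep), axes as the station (leftmost, +y)
- bay4 (a point): middle of the floor of a tray bay (88 x 52 mm, 10 mm deep), axes as the station (rightmost, beside the terminal head); the other three bays lie evenly between, at 60 mm pitch
- sample_a: a loose sample plaque, 80 x 44 x 10 mm, red to orange with one end (28 mm) lilac, 70 g; may be absent. Origin: centre of its underside; x points to the lilac end, z up. In the middle of its top stands a white bar to hold it by, 12 mm thick along x, 30 mm along y, from 10 to 36 mm above the underside
- sample_a_lilac (a point): point in the lilac end of that plaque, 35 mm from its centre along its x, 5 mm above its underside
- sample_b: a loose sample plaque, 80 x 44 x 10 mm, red to orange with one end (28 mm) lilac, 70 g; may be absent. Origin: centre of its underside; x points to the lilac end, z up. In the middle of its top stands a white bar to hold it by, 12 mm thick along x, 30 mm along y, from 10 to 36 mm above the underside
- sample_b_lilac (a point): point in the lilac end of that plaque, 35 mm from its centre along its x, 5 mm above its underside
- sample_c: a loose sample plaque, 80 x 44 x 10 mm, red to orange with one end (28 mm) lilac, 70 g; may be absent. Origin: centre of its underside; x points to the lilac end, z up. In the middle of its top stands a white bar to hold it by, 12 mm thick along x, 30 mm along y, from 10 to 36 mm above the underside
- sample_c_lilac (a point): point in the lilac end of that plaque, 35 mm from its centre along its x, 5 mm above its underside
- sample_d: a loose sample plaque, 80 x 44 x 10 mm, red to orange with one end (28 mm) lilac, 70 g; may be absent. Origin: centre of its underside; x points to the lilac end, z up. In the middle of its top stands a white bar to hold it by, 12 mm thick along x, 30 mm along y, from 10 to 36 mm above the underside
- sample_d_lilac (a point): point in the lilac end of that plaque, 35 mm from its centre along its x, 5 mm above its underside
- sample_e: a loose sample plaque, 80 x 44 x 10 mm, red to orange with one end (28 mm) lilac, 70 g; may be absent. Origin: centre of its underside; x points to the lilac end, z up. In the middle of its top stands a white bar to hold it by, 12 mm thick along x, 30 mm along y, from 10 to 36 mm above the underside
- sample_e_lilac (a point): point in the lilac end of that plaque, 35 mm from its centre along its x, 5 mm above its underside
- stand: fixed pale wooden probe stand, 70 x 130 x 45 mm, with two upright holes 35 mm either side of the middle along its y, in which the probes start; origin: centre of its underside
- probe_red: the loose red test probe, upright in the stand at the start, 60 g: a brass pin 8 mm thick (tapered tip) for the lowest 35 mm, a collar 24 mm wide from 35 to 39 mm, then a square red handle 18 x 18 mm from 39 to 89 mm. Origin: the tip of the pin; z up along the probe to the handle; x, y along the handle's sides. In the stand it rests on its collar
- terminal_red (a point): centre of the mouth of the terminal opening marked red in the top of the grey terminal head (block 140 mm along the station's x, 120 mm along y, 60 mm tall, centred at x 0, y -224 mm of the station): hole 10 mm wide with a small chamfer, 40 mm deep, straight down; its top lies 60 mm above the desk. A probe is home when its collar rests on the top
- probe_black: the loose black test probe, upright in the stand at the start, 60 g: a brass pin 8 mm thick (tapered tip) for the lowest 35 mm, a collar 24 mm wide from 35 to 39 mm, then a square black handle 18 x 18 mm from 39 to 89 mm. Origin: the tip of the pin; z up along the probe to the handle; x, y along the handle's sides. In the stand it rests on its collar
- terminal_black (a point): centre of the mouth of the terminal opening marked black in the top of the grey terminal head (block 140 mm along the station's x, 120 mm along y, 60 mm tall, centred at x 0, y -224 mm of the station): hole 10 mm wide with a small chamfer, 40 mm deep, straight down; its top lies 60 mm above the desk. A probe is home when its collar rests on the top
- screw (a joint): how far the black locking screw-knob on the terminal head is pushed in, m: 0 out, 0.006 fully in; it takes about 5 N, and stays where it is left
- knob (a joint): turn of the locking screw-knob, rad: grows clockwise seen from above, ends at a stop at 1.5; starts at 0 to 0.3; stays where it is left
- knob_grip (a point): middle of the knob's grip bar, on its upright axis: bar 50 mm long (along this point's x), 14 mm thick (y), 24 mm tall, so from 12 mm below to 12 mm above this point; it moves down with the screw
- bottle: bystander: white bottle with green label, 54 mm wide, 120 mm tall; origin at the centre of its underside
- beaker: bystander: glass beaker with wooden sticks, 80 mm wide, 90 mm tall, sticks to 150 mm; origin at the centre of its underside
- tape: bystander: roll of purple tape lying flat, 96 mm wide, 25 mm tall; origin at the centre of its underside
Not all that is in view belongs to the job. What is shaped like the sample_c but turquoise or yellow is not meant.

How it is judged:
On the way, in this order (a step that is already met when the one before it is completed fails the run):
1. both probes are plugged home in the terminals of their own colour (z of probe_red in the frame of terminal_red below -0.031 m and horizontal distance between probe_red and terminal_red below 0.004 m and angle between each of probe_red, probe_black's own z axis and vertical below 0.08 rad and z of probe_black in the frame of terminal_black below -0.031 m and horizontal distance between probe_black and terminal_black below 0.004 m), for 0.2 s.
2. the locking screw-knob is pushed in (value of joint screw above 0.0045 m), for 0.1 s.
3. the knob is turned clockwise to its stop (value of joint knob above 1.2 rad), for 0.1 s.
At the end, for the whole second after the job is handed in: Every sample present lies flat on a bay floor (within 2.5 mm, 0.06 rad), lilac end to the marked rim, at rest; both probes are in their own terminals, 31 of 35 mm or deeper, within 4 mm of centre; the screw is in at least 4.5 of 6 mm and the knob turned past 1.2 of 1.5 rad (all of step 1 and z of sample_a in the frame of station between 0.003 and 0.0085 m and angle between each of sample_a, sample_b, sample_c, sample_d, sample_e's own z axis and vertical below 0.06 rad and y of sample_a in the frame of station between -0.15 and 0.15 m and x of sample_a in the frame of station between -0.008 and 0.008 m and x of each of sample_a_lilac, sample_b_lilac, sample_c_lilac, sample_d_lilac, sample_e_lilac in the frame of station above 0.025 m and linear speed of each of sample_a, sample_b, sample_c, sample_d, sample_e below 0.02 m/s and z of sample_b in the frame of station between 0.003 and 0.0085 m and y of sample_b in the frame of station between -0.15 and 0.15 m and x of sample_b in the frame of station between -0.008 and 0.008 m and z of sample_c in the frame of station between 0.003 and 0.0085 m and y of sample_c in the frame of station between -0.15 and 0.15 m and x of sample_c in the frame of station between -0.008 and 0.008 m and z of sample_d in the frame of station between 0.003 and 0.0085 m and y of sample_d in the frame of station between -0.15 and 0.15 m and x of sample_d in the frame of station between -0.008 and 0.008 m and z of sample_e in the frame of station between 0.003 and 0.0085 m and y of sample_e in the frame of station between -0.15 and 0.15 m and x of sample_e in the frame of station between -0.008 and 0.008 m and value of joint screw above 0.0045 m and value of joint knob above 1.2 rad); the robot touches nothing.
It fails at once if the bottle is pushed aside or knocked over (distance of bottle from where it was at the start of the episode above 0.03 m or angle between bottle's own z axis and vertical above 0.4 rad).
It fails at once if the beaker is pushed aside or knocked over (distance of beaker from where it was at the start of the episode above 0.03 m or angle between beaker's own z axis and vertical above 0.4 rad).
It fails at once if the tape is pushed aside or knocked over (distance of tape from where it was at the start of the episode above 0.03 m or angle between tape's own z axis and vertical above 0.4 rad).
Of sample_a, sample_b, sample_c, sample_d, sample_e only 3 to 5 are there at a start; the rules pass over those that are not, and their reading is None.
At some moment in a run one of sample_a, sample_b, sample_c, sample_d, sample_e may be knocked a few centimetres aside while the robot is not near it.
It also fails if it takes over 210 s, if anything falls off the work surface, if the arm or the gripper's body presses on something with over 40 N, if the wrist force passes 120 N, or if a joint passes its speed limit or range.

## Working session

There is one attempt and no reset: what is moved stays moved. The work goes in short steps, Python scripts to look and compute and a tool call to move; the robot and the scene stay as the last step left them, time stands still between calls to the robot, and variables do not carry over. Pictures are saved under pics/ and viewed, at most 14 in all, crops included, and the job is handed in when it is done.

Besides the shell and the picture viewer there is one more tool, called after ">>>" in YAML: its name, and indented under it one key for each argument. jog_arm: Moves the arm, as the interface text tells. Its arguments: {"type":"object","properties":{"increments":{"type":"array","items":{"type":"array","items":{"type":"number"}}},"squeeze":{"type":"number"}},"required":["increments"]}

```bash
mkdir -p pics
cat > h.py <<'E'
import numpy as np, cv2
from workcell import arm, imaging
def grab(n,save=None):
    im=imaging.grab_frame(n)
    if save: cv2.imwrite('pics/'+save,cv2.cvtColor(im,cv2.COLOR_RGB2BGR))
    return im
def ray(n,u,v,z):
    c=imaging.camera_info(n);T=np.array(c['cam_to_world'])
    d=T[:3,:3]@np.array([(u-c['cx'])/c['fx'],(v-c['cy'])/c['fy'],1.]);o=T[:3,3]
    return o+d*(z-o[2])/d[2]
def proj(n,p):
    c=imaging.camera_info(n);T=np.linalg.inv(np.array(c['cam_to_world']))
    q=T[:3,:3]@np.array(p)+T[:3,3]
    return c['fx']*q[0]/q[2]+c['cx'],c['fy']*q[1]/q[2]+c['cy']
E
python3 - <<'E'
from h import *
for n in('top','scene'):
    grab(n,n+'0.png'); c=imaging.camera_info(n); print(c['fx'],c['cx'],c['cy'],np.round(c['cam_to_world'],3).tolist())
E
```

```text
363.1295192768726 258.638504141789 191.3492366813528 [[-0.028, -0.998, 0.055, 0.517], [-1.0, 0.028, 0.012, 0.012], [-0.014, -0.055, -0.998, 1.084], [0.0, 0.0, 0.0, 1.0]]
407.4358990592334 258.9101950280348 184.7639575293225 [[0.679, 0.492, -0.545, 1.19], [0.734, -0.462, 0.497, -0.55], [-0.007, -0.738, -0.675, 0.818], [0.0, 0.0, 0.0, 1.0]]
```

View pics/top0.png

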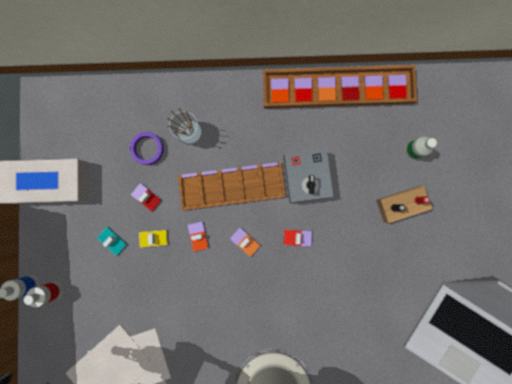

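View pics/scene0.png

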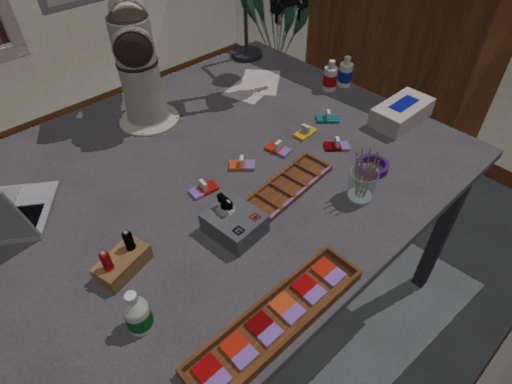

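Run:
```python
import cv2
t=cv2.imread('pics/top0.png')
a=cv2.resize(t[130:260,90:345],None,fx=3.1,fy=3.1,interpolation=cv2.INTER_CUBIC)
s=cv2.imread('pics/scene0.png')
b=cv2.resize(s[180:300,85:285],None,fx=4,fy=4,interpolation=cv2.INTER_CUBIC)
cv2.imwrite('pics/c1.png',a);cv2.imwrite('pics/c2.png',b)
```

```text
(no output)
```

View pics/c1.png

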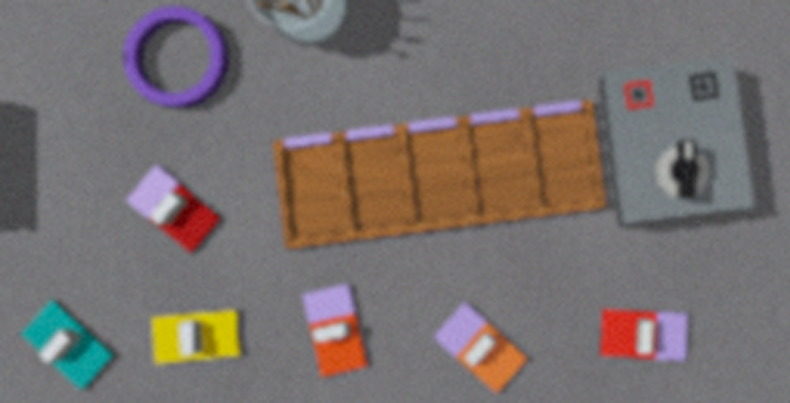

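View pics/c2.png

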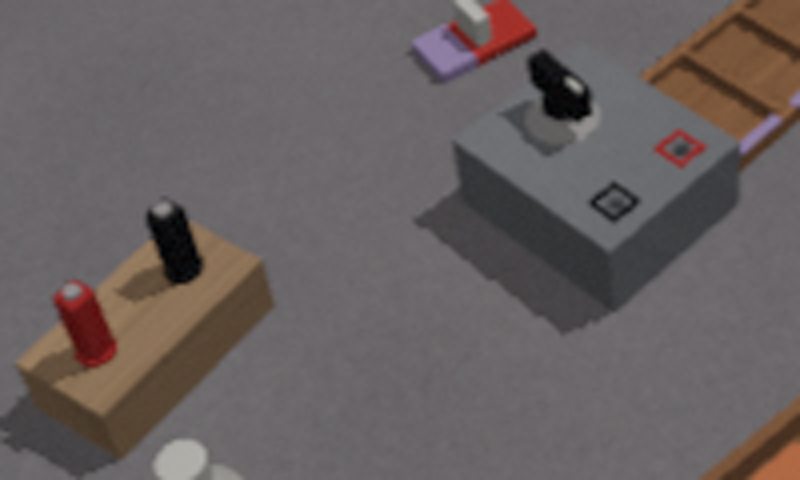

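```bash
cat > meas.py <<'E'
from h import *
K=4
def up(im): return cv2.resize(im,None,fx=K,fy=K,interpolation=cv2.INTER_CUBIC)
def px(p): return (np.asarray(p,float)+.5)/K-.5
def samples(im,show=True):
    hsv=cv2.cvtColor(up(im),cv2.COLOR_RGB2HSV); h,s,v=cv2.split(hsv)
    red=((h<14)|(h>170))&(s>150)&(v>70)
    lil=(h>118)&(h<150)&(s>45)&(v>120)
    m=((red|lil)*255).astype(np.uint8)
    # bars: fill
    m=cv2.morphologyEx(m,cv2.MORPH_CLOSE,np.ones((25,25),np.uint8))
    out=[]
    for c in cv2.findContours(m,cv2.RETR_EXTERNAL,cv2.CHAIN_APPROX_NONE)[0]:
        a=cv2.contourArea(c)/K/K
        (cx,cy),(w,hh),_=r=cv2.minAreaRect(c)
        if not(150<a<600): continue
        if not(125<px(cx)<345 and 150<px(cy)<300): continue
        box=np.array([ray('top',*px(b),.005) for b in cv2.boxPoints(r)])
        mk=np.zeros_like(m);cv2.drawContours(mk,[c],-1,255,-1)
        if (red&(mk>0)).sum()<50 or (lil&(mk>0)).sum()<50: continue
        L=np.argwhere(lil&(mk>0)).mean(0)[::-1];R=np.argwhere(red&(mk>0)).mean(0)[::-1]
        pl=ray('top',*px(L),.01)-ray('top',*px(R),.01)
        e=[box[1]-box[0],box[2]-box[1]]; n=[np.linalg.norm(x) for x in e]
        d=e[int(np.argmax(n))]; d=d*np.sign(d@pl)
        cen=box.mean(0)
        out.append((cen[:2],np.degrees(np.arctan2(d[1],d[0])),sorted(n),px((cx,cy))))
        if show: print('sample px',np.round(px((cx,cy)),1),'xy',np.round(cen[:2],4),'yaw',round(out[-1][1],1),'crude',round(float(np.degrees(np.arctan2(pl[1],pl[0]))),1),'size',np.round(sorted(n),3))
    return out
if __name__=='__main__':
    im=grab('top'); samples(im)
    print(arm.read_state()['eef_pos'],arm.read_state()['tool_rot'],[np.round(proj(n,arm.read_state()['eef_pos'])) for n in('top','scene')])
    U=up(im);h,s,v=cv2.split(cv2.cvtColor(U,cv2.COLOR_RGB2HSV))
    # tray
    br=((h>8)&(h<22)&(s>110)&(v>60));lil=(h>118)&(h<150)&(s>45)&(v>120)
    m=((br|lil)*255).astype(np.uint8); roi=np.zeros_like(m); roi[155*K:215*K,172*K:291*K]=255; m&=roi
    m=cv2.morphologyEx(m,cv2.MORPH_CLOSE,np.ones((17,17),np.uint8))
    c=max(cv2.findContours(m,cv2.RETR_EXTERNAL,cv2.CHAIN_APPROX_NONE)[0],key=cv2.contourArea)
    b=np.array([ray('top',*px(p),.016) for p in cv2.boxPoints(cv2.minAreaRect(c))]);print('tray',np.round(b[:,:2],4).tolist(),b.mean(0),[np.linalg.norm(b[i]-b[i-1]) for i in range(4)])
    def blob(mask,x0,y0,x1,y1,n,zs):
        r=np.zeros_like(mask);r[y0*K:y1*K,x0*K:x1*K]=1;mm=((mask&r.astype(bool))*255).astype(np.uint8)
        cs=cv2.findContours(mm,cv2.RETR_EXTERNAL,cv2.CHAIN_APPROX_NONE)[0]; c=max(cs,key=cv2.contourArea); rr=cv2.minAreaRect(c)
        print(n,'px',np.round(px(rr[0]),2),'size',np.round(np.array(rr[1])/K,1),rr[2],[np.round(ray(n,*px(rr[0]),z)[:2],4).tolist() for z in zs])
    r=((h<12)|(h>168))&(s>110)
    print('redterm');blob(r,288,152,304,168,'top',[.06])
    print('blkterm');blob(v<70,311,151,324,165,'top',[.06])
    print('knob');blob(v<60,302,173,320,198,'top',[.07,.085,.1])
    print('probe r');blob(r&(v>70),412,190,435,210,'top',[.09,.099]); print('probe b');blob(v<60,388,200,408,216,'top',[.09,.099])
    st=(h>8)&(h<22)&(s>70)&(v>80)
    print('stand');blob(st,372,180,440,228,'top',[.045])
    S=up(grab('scene'));h,s,v=cv2.split(cv2.cvtColor(S,cv2.COLOR_RGB2HSV))
    r=((h<12)|(h>168))&(s>110)
    print('scene');blob(r,245,208,265,224,'scene',[.06]);blob(v<55,230,224,247,237,'scene',[.06])
    blob(r,95,248,118,275,'scene',[.06,.08]);blob(v<60,120,228,138,253,'scene',[.06,.08])
E
python3 meas.py
```

```text
sample px [297.6 237.6] xy [ 0.4362 -0.0856] yaw -94.1 crude -96.0 size [0.047 0.082]
sample px [244.3 241.7] xy [0.4286 0.0721] yaw 45.5 crude 48.5 size [0.049 0.082]
sample px [197.7 235.9] xy [0.4494 0.2099] yaw 13.0 crude 14.3 size [0.048 0.081]
sample px [145.6 196.7] xy [0.5697 0.3637] yaw 49.5 crude 50.0 size [0.048 0.083]
[0.14473636 0.55602173 0.23424517] [-3.99103237e-01 -3.11565855e+00  2.11462633e-03] [array([ 32., 380.]), array([288.,  25.])]
tray [[0.6328, 0.265], [0.6636, -0.0417], [0.558, -0.052], [0.5272, 0.253]] [0.59537385 0.10606651 0.016     ] [np.float64(0.10628657164251872), np.float64(0.3082216458106509), np.float64(0.10607231484124303), np.float64(0.30651209502864873)]
redterm
top px [295.62 160.12] size [8.5 8.5] 81.02737426757812 [[0.6588, -0.0823]]
blkterm
top px [316.5  157.25] size [1.1 1.1] 45.0 [[0.6652, -0.1416]]
knob
top px [310.37 186.34] size [ 7.6 12.9] 8.426969528198242 [[0.5825, -0.12], [0.5815, -0.1181], [0.5805, -0.1161]]
probe r
top px [421.46 199.65] size [ 8.8 16.2] 88.49256896972656 [[0.5363, -0.4178], [0.5361, -0.4139]]
probe b
top px [395.92 207.46] size [9.2 6. ] 2.726310968399048 [[0.517, -0.3476], [0.517, -0.3444]]
stand
top px [404.35 204.22] size [26.1 50.8] 72.290283203125 [[0.5255, -0.3882]]
scene
scene px [254.53 216.52] size [10.3  8. ] 33.690067291259766 [[0.6582, -0.0813]]
scene px [238.16 230.09] size [9.4 8.1] 36.869895935058594 [[0.6643, -0.1413]]
scene px [105.73 260.93] size [22.3 12.1] 65.0952377319336 [[0.5275, -0.4242], [0.545, -0.4276]]
scene px [128.3  240.65] size [19.8 10. ] 71.56504821777344 [[0.5093, -0.356], [0.5272, -0.3611]]
```

>>> jog_arm:
  increments:
    - [0.05,0.425,-0.192,-0.134,-25.9]
    - [0.05,0.425,-0.192,-0.134,-25.9]
    - [0.05,0.425,-0.192,-0.134,-25.9]
    - [0.05,0.425,-0.192,-0.134,-25.9]
    - [0.05,0.425,-0.192,-0.134,-25.9]
    - [0.05,0.425,-0.192,-0.134,-25.9]
    - [0.05,0.425,-0.192,-0.134,-25.9]
    - [0.05,0.425,-0.192,-0.134,-25.9]
    - [0.05,0.425,-0.192,-0.134,-25.9]
    - [0.05,0.425,-0.192,-0.134,-25.9]
    - [0.05,0.425,-0.192,-0.134,-25.9]
    - [0.05,0.425,-0.192,-0.134,-25.9]
    - [0.05,0.425,-0.192,-0.134,-25.9]
    - [0.05,0.425,-0.192,-0.134,-25.9]
  squeeze: 30

```text
clock: 1.37
eef_pos: [0.5704, 0.3632, 0.0998]
tool_rot: [-1.09, -2.945, 0.002]
force: [-0.5, -0.3, 0.0]
opening: 0.0499
gripper_force: 0.0
```

>>> jog_arm:
  increments:
    - [0.05,-0.001,0.0005,-0.04,0]
    - [0.05,-0.001,0.0005,-0.062,0]
    - [0.05,-0.001,0.0005,-0.062,0]
    - [0.05,-0.001,0.0005,-0.062,0]
    - [0,-0.001,0.0005,-0.062,0]
    - [0,-0.001,0.0005,-0.062,0]
    - [0,-0.001,0.0005,-0.062,0]
    - [0,-0.001,0.0005,-0.062,0]
    - [0,-0.001,0.0005,-0.062,0]
    - [0,-0.001,0.0005,-0.062,0]
    - [0,-0.001,0.0005,0.0,0]
    - [0,-0.001,0.0005,0.0,0]
    - [0,-0.001,0.0005,0.0,0]

```text
clock: 2.45
eef_pos: [0.5727, 0.3665, 0.1077]
tool_rot: [1.085, 2.94, 0.012]
force: [0.7, 0.2, 0.9]
opening: 0.0
gripper_force: 0.0
```

Run:
```python
from h import *
s=grab('scene');t=grab('top')
print(arm.read_state()['eef_pos'],arm.read_state()['opening'])
a=cv2.resize(s[90:215,270:420],None,fx=4,fy=4,interpolation=cv2.INTER_CUBIC)[:,:,::-1]
b=t[130:260,90:240,::-1];b=cv2.resize(b,None,fx=3,fy=3)
o=np.zeros((500,1100,3),np.uint8);o[:,:600]=a;o[:390,600:1050]=b
cv2.imwrite('pics/d1.png',cv2.resize(o,None,fx=.72,fy=.72))
```

```text
[0.56979417 0.36522816 0.10239707] 0.00022373613429024279
```

View pics/d1.png

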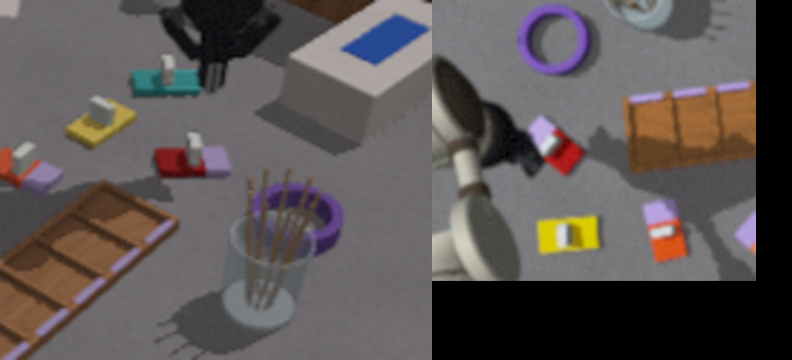

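Run:
```python
from meas import *
im=grab('top'); samples(im)
st=arm.read_state();p=np.array(st['eef_pos']);print(p,st['tool_rot'],st['joints'])
for n in('top','scene'):print(n,proj(n,p),proj(n,p-[0,0,.025]))
```

```text
sample px [297.7 237.7] xy [ 0.4361 -0.0858] yaw -94.3 crude -95.9 size [0.047 0.082]
sample px [244.4 241.4] xy [0.4293 0.072 ] yaw 46.6 crude 48.4 size [0.048 0.081]
sample px [197.5 235.9] xy [0.4493 0.2104] yaw 13.7 crude 16.6 size [0.046 0.082]
sample px [145.5 196.9] xy [0.5693 0.364 ] yaw 46.1 crude 42.4 size [0.046 0.084]
[0.56865419 0.36476824 0.10060933] [-1.08727021e+00 -2.94697958e+00  6.33827569e-04] [ 3.91927534e-01  5.33626024e-01  1.39773498e+00  1.36800249e-06
  1.21082804e+00 -4.71967895e-01]
top (np.float64(133.8096409553838), np.float64(195.73476793817372)) (np.float64(137.00626388781203), np.float64(196.11701169033967))
scene (np.float64(340.2999267672402), np.float64(121.13131447630197)) (np.float64(339.2940890723877), np.float64(127.76395591987603))
```

Run:
```python
from h import *
p=np.array(arm.read_state()['eef_pos']);print(p)
o=np.zeros((480,800,3),np.uint8)
for i,(n,x0,y0) in enumerate((('top',100,155),('scene',300,70))):
    c=cv2.resize(grab(n)[y0:y0+80,x0:x0+80],None,fx=5,fy=5,interpolation=cv2.INTER_CUBIC)[:,:,::-1].copy()
    for d,col in((0,(0,255,0)),(.025,(0,255,255)),(-.1,(255,0,255))):
        u,v=proj(n,p-[0,0,d]);cv2.circle(c,(int((u-x0)*5),int((v-y0)*5)),4,col,1)
    o[:400,i*400:i*400+400]=c
cv2.imwrite('pics/d2.png',o)
```

```text
[0.56865419 0.36476824 0.10060933]
```

View pics/d2.png

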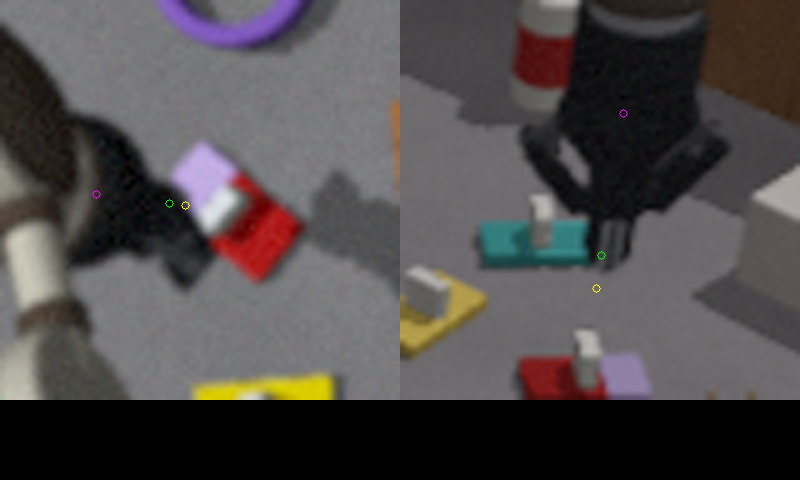

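>>> jog_arm:
  increments:
    - [0.035,0,0,0,0]
    - [0.035,0,0,0,0]
    - [0.035,0,0,0,0]
    - [0.035,0,0,0,0]
    - [0.035,0,0,0,0]
    - [0.035,0,0,-0.04,0]
    - [0.035,0,0,-0.062,0]
    - [0.035,0,0,-0.062,0]
    - [0.035,0,0,-0.062,0]
    - [0.035,0,0,-0.062,0]

```text
clock: 3.53
eef_pos: [0.57, 0.3654, 0.0407]
tool_rot: [1.087, 2.946, 0.003]
force: [0.7, -0.1, 0.2]
opening: 0.0351
gripper_force: 0.0
```

>>> jog_arm:
  increments:
    - [0,0,0,0,0]
    - [0,0,0,0,0]
    - [0,0,0,0,0]
    - [0,0,0,0,0]
    - [0,0,0,0,0]
    - [0,0,0,0,0]
    - [0,0,0,0,0]
    - [0,0,0,0,0]

```text
clock: 4.2
eef_pos: [0.5694, 0.3651, 0.0398]
tool_rot: [1.087, 2.947, 0.001]
force: [-0.5, 0.2, 5.0]
opening: -0.0001
gripper_force: 2.6
```

Run:
```python
from h import *
p=np.array(arm.read_state()['eef_pos']);print(p)
o=np.zeros((480,800,3),np.uint8)
for i,(n,x0,y0) in enumerate((('top',100,155),('scene',300,90))):
    c=cv2.resize(grab(n)[y0:y0+80,x0:x0+80],None,fx=5,fy=5,interpolation=cv2.INTER_CUBIC)[:,:,::-1].copy()
    for d,col in((0,(0,255,0)),(.025,(0,255,255)),(-.1,(255,0,255))):
        u,v=proj(n,p-[0,0,d]);cv2.circle(c,(int((u-x0)*5),int((v-y0)*5)),4,col,1)
    o[:400,i*400:i*400+400]=c
cv2.imwrite('pics/d3.png',o)
```

```text
[0.56938039 0.36511798 0.03978201]
```

View pics/d3.png

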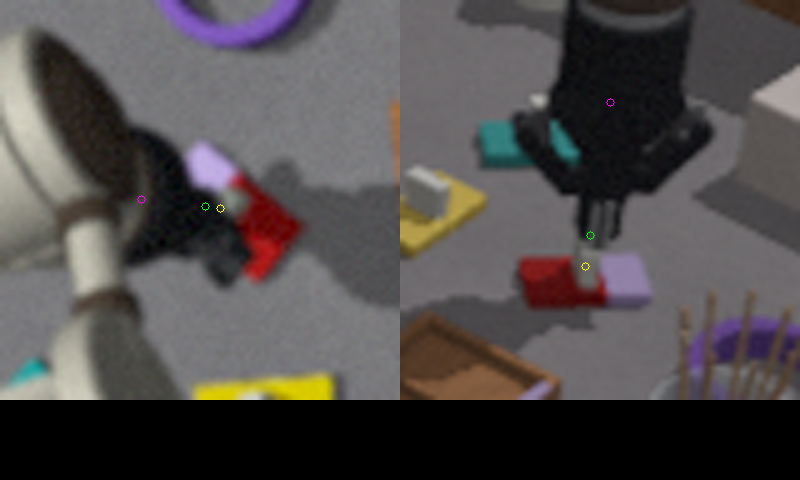

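>>> jog_arm:
  increments:
    - [0.04,0,0,0.006,0]
    - [0.04,0,0,0.006,0]
    - [0.04,0,0,0.006,0]
    - [0.04,0,0,0.006,0]
    - [0.04,0,0,0.006,0]
    - [0.04,0,0,0,0]
    - [0.04,0,0,-0.004,0]
    - [0.04,0,0,-0.007,0]
    - [0.04,0,0,-0.008,0]
    - [0.04,0,0,-0.008,0]

```text
clock: 5.13
eef_pos: [0.5684, 0.3647, 0.0301]
tool_rot: [-1.087, -2.946, 0.002]
force: [-0.7, 0.4, -0.2]
opening: 0.0396
gripper_force: 0.0
```

>>> jog_arm:
  increments:
    - [0.04,0,0,-0.003,0]
    - [0.04,0,0,-0.006,0]
    - [0.04,0,0,-0.008,0]
    - [0.04,0,0,-0.008,0]
    - [0,0,0,-0.008,0]
    - [0,0,0,-0.008,0]
    - [0,0,0,-0.008,0]
    - [0,0,0,-0.008,0]
    - [0,0,0,-0.008,0]
    - [0,0,0,-0.008,0]
    - [0,0,0,-0.008,0]
    - [0,0,0,-0.008,0]

```text
clock: 6.13
eef_pos: [0.5691, 0.365, 0.0232]
tool_rot: [1.087, 2.947, 0.001]
force: [-0.1, -0.2, 1.1]
opening: 0.0114
gripper_force: 32.0
```

>>> jog_arm:
  increments:
    - [0,0,0,0.03,0]
    - [0,0,0,0.06,0]
    - [0,0,0,0.06,0]
    - [0,0.015,-0.139,0.06,-43.7]
    - [0,0.015,-0.139,0.06,-43.7]
    - [0,0.015,-0.139,0.06,-43.7]
    - [0,0.015,-0.139,0.06,-43.7]
    - [0,0.015,-0.139,0.06,-43.7]
    - [0,0.015,-0.139,0.06,-43.7]
    - [0,0.015,-0.139,0.06,-43.7]
    - [0,0.015,-0.139,0.06,-43.7]
    - [0,0.015,-0.139,0.06,-43.7]
    - [0,0.015,-0.139,0.06,-43.7]
    - [0,0.015,-0.139,0.06,-43.7]

```text
clock: 7.3
eef_pos: [0.5838, 0.2262, 0.0829]
tool_rot: [-2.104, -2.333, 0.0]
force: [0.4, -0.6, -0.2]
opening: 0.0109
gripper_force: 31.7
```

>>> jog_arm:
  increments:
    - [0,0,0,-0.03,0]
    - [0,0,0,-0.046,0]
    - [0,0,0,-0.049,0]
    - [0,0,0,-0.051,0]
    - [0,0,0,-0.053,0]
    - [0,0,0,-0.053,0]
    - [0,0,0,-0.053,0]
    - [0,0,0,-0.053,0]

```text
clock: 7.97
eef_pos: [0.5848, 0.2261, 0.0312]
tool_rot: [2.105, 2.33, 0.002]
force: [-0.6, 0.2, -0.6]
opening: 0.0113
gripper_force: 31.7
```

>>> jog_arm:
  increments:
    - [0,0,0,-0.001,0]
    - [0.035,0,0,-0.001,0]
    - [0.035,0,0,-0.001,0]
    - [0.035,0,0,-0.001,0]
    - [0.035,0,0,-0.001,0]
    - [0.035,0,0,0.03,0]
    - [0.035,0,0,0.06,0]
    - [0.035,-0.135,-0.016,0.06,7.4]
    - [0.035,-0.135,-0.016,0.06,7.4]
    - [0.035,-0.135,-0.016,0.06,7.4]
    - [0.035,-0.135,-0.016,0.06,7.4]
    - [0.035,-0.135,-0.016,0.06,7.4]
    - [0.035,-0.135,-0.016,0.06,7.4]
    - [0.035,-0.135,-0.016,0.06,7.4]
    - [0.035,-0.135,-0.016,0.06,7.4]

```text
clock: 9.22
eef_pos: [0.4508, 0.21, 0.0907]
tool_rot: [1.951, 2.461, 0.002]
force: [0.5, -0.4, 0.6]
opening: 0.0349
gripper_force: 0.0
```

Run:
```python
from meas import *
im=grab('top'); samples(im)
```

```text
sample px [297.7 237.5] xy [ 0.4364 -0.0858] yaw -94.7 crude -95.9 size [0.047 0.083]
sample px [244.6 241.2] xy [0.4298 0.0712] yaw 47.4 crude 47.1 size [0.047 0.081]
sample px [198.8 235.6] xy [0.4501 0.2066] yaw 13.0 crude 14.6 size [0.041 0.081]
```

>>> jog_arm:
  increments:
    - [0.035,-0.0005,0,-0.03,0]
    - [0.035,-0.0005,0,-0.055,0]
    - [0.035,-0.0005,0,-0.062,0]
    - [0.035,-0.0005,0,-0.068,0]
    - [0.035,-0.0005,0,-0.068,0]
    - [0,-0.0005,0,-0.068,0]
    - [0,-0.0005,0,-0.068,0]
    - [0,-0.0005,0,-0.068,0]
    - [0,-0.0005,0,-0.068,0]
    - [0,-0.0005,0,-0.068,0]
    - [0,-0.0005,0,-0.068,0]
    - [0,-0.0005,0,-0.068,0]

```text
clock: 10.27
eef_pos: [0.4499, 0.2102, 0.0234]
tool_rot: [1.95, 2.46, 0.004]
force: [0.6, 0.4, 6.2]
opening: 0.0112
gripper_force: 32.4
```

>>> jog_arm:
  increments:
    - [0,0,0,0.03,0]
    - [0,0,0,0.06,0]
    - [0,0.14,-0.0437,0.06,-7.4]
    - [0,0.14,-0.0437,0.06,-7.4]
    - [0,0.14,-0.0437,0.06,-7.4]
    - [0,0.14,-0.0437,0.06,-7.4]
    - [0,0.14,-0.0437,0.06,-7.4]
    - [0,0.14,-0.0437,0.06,-7.4]
    - [0,0.14,-0.0437,0.06,-7.4]
    - [0,0.14,-0.0437,0.06,-7.4]
    - [0,0.14,-0.0437,0.03,-7.4]
    - [0,0.14,-0.0437,0.015,-7.4]
    - [0,0.14,-0.0437,0.011,-7.4]
    - [0,0.14,-0.0437,0.008,-7.4]
    - [0,0.14,-0.0437,0.007,-7.4]
    - [0,0.14,-0.0437,0.007,-7.4]
    - [0,0.14,-0.0437,0.007,-7.4]

```text
clock: 11.68
eef_pos: [0.5888, 0.1665, 0.0299]
tool_rot: [2.105, 2.331, 0.002]
force: [0.6, 0.2, -1.0]
opening: 0.0109
gripper_force: 31.5
```

>>> jog_arm:
  increments:
    - [0.035,0,0,0,0]
    - [0.035,0,0,0,0]
    - [0.035,0,0,0,0]
    - [0.035,0,0,0,0]
    - [0.035,0,0,0.03,0]
    - [0.035,0,0,0.06,0]
    - [0.035,-0.16,-0.0945,0.06,40.7]
    - [0.035,-0.16,-0.0945,0.06,40.7]
    - [0.035,-0.16,-0.0945,0.06,40.7]
    - [0.035,-0.16,-0.0945,0.06,40.7]
    - [0.035,-0.16,-0.0945,0.06,40.7]
    - [0.035,-0.16,-0.0945,0.06,40.7]
    - [0.035,-0.16,-0.0945,0.06,40.7]
    - [0.035,-0.16,-0.0945,0.06,40.7]
    - [0.035,-0.16,-0.0945,0.06,40.7]

```text
clock: 12.93
eef_pos: [0.4292, 0.0718, 0.0894]
tool_rot: [1.167, 2.916, 0.001]
force: [-0.5, -0.5, -0.3]
opening: 0.0346
gripper_force: 0.0
```

Run:
```python
from meas import *
im=grab('top','t2.png'); samples(im); print(arm.read_state()['eef_pos'])
```

```text
sample px [297.7 237.2] xy [ 0.4373 -0.0858] yaw -94.7 crude -95.0 size [0.046 0.082]
[0.42921267 0.07188638 0.08930534]
```

View pics/t2.png

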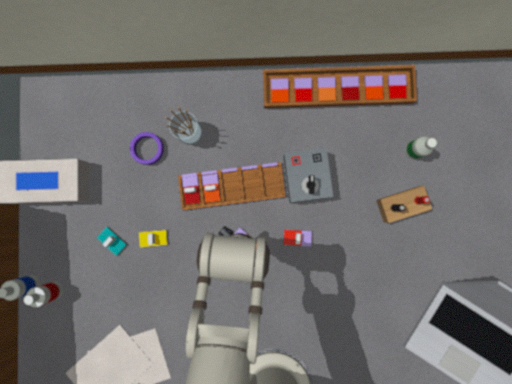

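>>> jog_arm:
  increments:
    - [0.035,0,0,-0.03,0]
    - [0.035,0,0,-0.055,0]
    - [0.035,0,0,-0.062,0]
    - [0.035,0,0,-0.0655,0]
    - [0.035,0,0,-0.0655,0]
    - [0,0,0,-0.0655,0]
    - [0,0,0,-0.0655,0]
    - [0,0,0,-0.0655,0]
    - [0,0,0,-0.0655,0]
    - [0,0,0,-0.0655,0]
    - [0,0,0,-0.0655,0]
    - [0,0,0,-0.0655,0]

```text
clock: 13.98
eef_pos: [0.4299, 0.0716, 0.0249]
tool_rot: [1.163, 2.915, 0.001]
force: [-0.3, 0.3, 7.4]
opening: 0.0111
gripper_force: 32.1
```

>>> jog_arm:
  increments:
    - [0,0,0,0.03,0]
    - [0,0,0,0.06,0]
    - [0,0.166,0.035,0.06,-40.7]
    - [0,0.166,0.035,0.06,-40.7]
    - [0,0.166,0.035,0.06,-40.7]
    - [0,0.166,0.035,0.06,-40.7]
    - [0,0.166,0.035,0.06,-40.7]
    - [0,0.166,0.035,0.06,-40.7]
    - [0,0.166,0.035,0.06,-40.7]
    - [0,0.166,0.035,0.06,-40.7]
    - [0,0.166,0.035,0.06,-40.7]
    - [0,0.166,0.035,0.03,-40.7]
    - [0,0.166,0.035,0.015,-40.7]
    - [0,0.166,0.035,0.011,-40.7]
    - [0,0.166,0.035,0.008,-40.7]
    - [0,0.166,0.035,0.006,-40.7]
    - [0,0.166,0.035,0.006,-40.7]
    - [0,0.166,0.035,0.006,-40.7]

```text
clock: 15.48
eef_pos: [0.5955, 0.1067, 0.0311]
tool_rot: [2.104, 2.33, 0.003]
force: [-0.1, 1.5, -0.2]
opening: 0.0108
gripper_force: 31.1
```

>>> jog_arm:
  increments:
    - [0.035,0,0,-0.0005,0]
    - [0.035,0,0,-0.0005,0]
    - [0.035,0,0,-0.0005,0]
    - [0.035,0,0,-0.0005,0]
    - [0.035,0,0,0.03,0]
    - [0.035,0,0,0.06,0]
    - [0.035,-0.159,-0.1925,0.06,-50]
    - [0.035,-0.159,-0.1925,0.06,-100.3]
    - [0.035,-0.159,-0.1925,0.06,-100.3]
    - [0.035,-0.159,-0.1925,0.06,-100.3]
    - [0.035,-0.159,-0.1925,0.06,-100.3]
    - [0.035,-0.159,-0.1925,0.06,-100.3]
    - [0.035,-0.159,-0.1925,0.06,-100.3]
    - [0.035,-0.159,-0.1925,0.06,-100.3]
    - [0.035,-0.159,-0.1925,0.06,-100.3]
    - [0.035,-0.159,-0.1925,0.06,-100.3]
    - [0.035,-0.159,-0.1925,0.06,-100.3]
    - [0.035,-0.159,-0.1925,0.06,-100.3]
    - [0.035,-0.159,-0.1925,0.06,-100.3]
    - [0.035,-0.159,-0.1925,0.06,-100.3]

```text
clock: 17.15
eef_pos: [0.4356, -0.0859, 0.0897]
tool_rot: [3.139, -0.132, 0.001]
force: [-0.0, -0.1, -0.3]
opening: 0.0351
gripper_force: 0.0
```

>>> jog_arm:
  increments:
    - [0.035,0,0,-0.01,0]
    - [0.035,0,0,-0.03,0]
    - [0.035,0,0,-0.055,0]
    - [0.035,0,0,-0.062,0]
    - [0.035,0,0,-0.0655,0]
    - [0.035,0,0,-0.0665,0]
    - [0,0,0,-0.0665,0]
    - [0,0,0,-0.0665,0]
    - [0,0,0,-0.0665,0]
    - [0,0,0,-0.0665,0]
    - [0,0,0,-0.0665,0]
    - [0,0,0,-0.0665,0]
    - [0,0,0,-0.0665,0]

```text
clock: 18.23
eef_pos: [0.4365, -0.0863, 0.0241]
tool_rot: [3.138, -0.122, 0.003]
force: [-0.7, 1.6, 6.5]
opening: 0.0111
gripper_force: 32.6
```

>>> jog_arm:
  increments:
    - [0,0,0,0.03,0]
    - [0,0,0,0.06,0]
    - [0,0.1655,0.1335,0.06,100.2]
    - [0,0.1655,0.1335,0.06,100.2]
    - [0,0.1655,0.1335,0.06,100.2]
    - [0,0.1655,0.1335,0.06,100.2]
    - [0,0.1655,0.1335,0.06,100.2]
    - [0,0.1655,0.1335,0.06,100.2]
    - [0,0.1655,0.1335,0.06,100.2]
    - [0,0.1655,0.1335,0.06,100.2]
    - [0,0.1655,0.1335,0.06,100.2]
    - [0,0.1655,0.1335,0.06,100.2]
    - [0,0.1655,0.1335,0.06,100.2]
    - [0,0.1655,0.1335,0.06,100.2]
    - [0,0.1655,0.1335,0.06,100.2]
    - [0,0.1655,0.1335,0.06,100.2]
    - [0,0.1655,0.1335,0.06,100.2]
    - [0,0.1655,0.1335,0.06,100.2]
    - [0,0.1655,0.1335,0.06,100.2]

```text
clock: 19.82
eef_pos: [0.6008, 0.0477, 0.0828]
tool_rot: [-2.111, -2.326, 0.0]
force: [-0.5, -0.5, -0.6]
opening: 0.011
gripper_force: 31.6
```

>>> jog_arm:
  increments:
    - [0,0,0,-0.03,0]
    - [0,0,0,-0.045,0]
    - [0,0,0,-0.049,0]
    - [0,0,0,-0.053,0]
    - [0,0,0,-0.053,0]
    - [0,0,0,-0.053,0]
    - [0,0,0,-0.053,0]

```text
clock: 20.4
eef_pos: [0.6018, 0.0476, 0.031]
tool_rot: [2.107, 2.328, 0.002]
force: [0.3, -0.3, -0.1]
opening: 0.0114
gripper_force: 31.6
```

>>> jog_arm:
  increments:
    - [0.035,0,0,-0.0005,0]
    - [0.035,0,0,-0.0005,0]
    - [0.035,0,0,-0.0005,0]
    - [0.035,0,0,-0.0005,0]
    - [0.05,0,0,0.03,0]
    - [0.05,0,0,0.1,0]
    - [0.05,0,0,0.17,0]
    - [0.05,0,0,0.17,0]
    - [0.05,-0.1,-0.2,0.17,0]
    - [0.05,-0.1,-0.2,0.17,0]
    - [0.05,-0.1,-0.2,0.17,0]
    - [0.05,-0.1,-0.2,0.17,0]
    - [0.05,-0.1,-0.2,0.17,0]
    - [0.05,-0.1,-0.2,0.17,0]

```text
clock: 21.57
eef_pos: [0.4991, -0.1562, 0.2007]
tool_rot: [2.11, 2.325, -0.002]
force: [-0.0, -0.7, -0.1]
opening: 0.0497
gripper_force: 0.0
```

Run:
```python
import cv2,numpy as np
t=cv2.imread('pics/top0.png');s=cv2.imread('pics/scene0.png')
f=lambda im,x,y,w,h,k:cv2.resize(im[y:y+h,x:x+w],None,fx=k,fy=k,interpolation=cv2.INTER_CUBIC)
o=np.zeros((600,800,3),np.uint8)
o[:280,:400]=f(t,385,188,50,35,8)      # probes top
o[:280,400:]=f(t,285,165,50,35,8)      # knob top
o[280:600,:400]=f(s,90,228,50,40,8)
o[280:600,400:]=f(s,205,185,50,40,8)
cv2.imwrite('pics/e1.png',o)
```

```text
(no output)
```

View pics/e1.png

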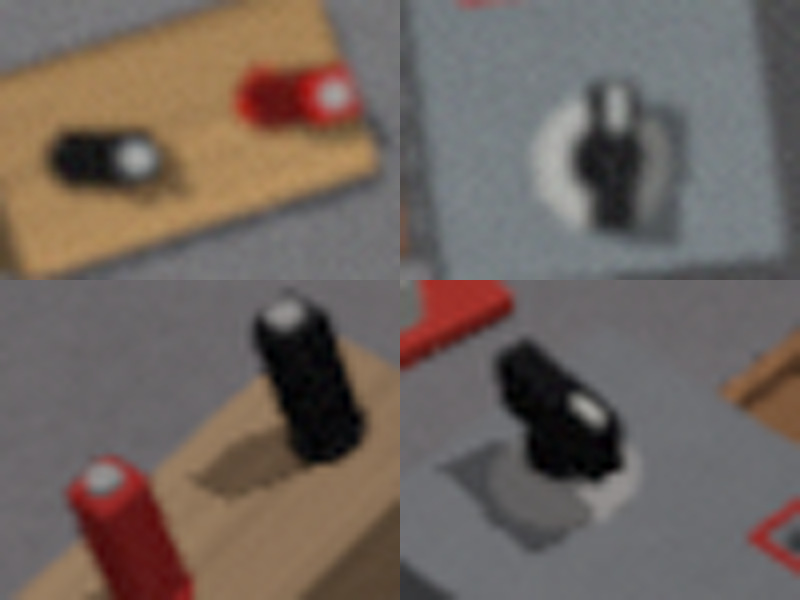

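```bash
cat > tri.py <<'E'
from meas import *
def tri(a,b):
    A=[];B=[]
    for n,p in(('top',a),('scene',b)):
        o=ray(n,*p,.5);d=ray(n,*p,.0)-o;d/=np.linalg.norm(d);M=np.eye(3)-np.outer(d,d);A.append(M);B.append(M@o)
    x=np.linalg.lstsq(np.vstack(A),np.hstack(B),rcond=None)[0];return x,[np.subtract(proj('top',x),a),np.subtract(proj('scene',x),b)]
def cap(im,x0,y0,x1,y1):
    U=up(im)[y0*K:y1*K,x0*K:x1*K];h,s,v=cv2.split(cv2.cvtColor(U,cv2.COLOR_RGB2HSV))
    m=(((v>115)&(s<70))*255).astype(np.uint8)
    c=max(cv2.findContours(m,cv2.RETR_EXTERNAL,cv2.CHAIN_APPROX_NONE)[0],key=cv2.contourArea)
    mm=cv2.moments(c);return px((mm['m10']/mm['m00']+x0*K,mm['m01']/mm['m00']+y0*K)),mm['m00']/16
E
python3 - <<'E'
from tri import *
t=cv2.imread('pics/top0.png')[:,:,::-1];s=cv2.imread('pics/scene0.png')[:,:,::-1]
for n,a,b in(('red',(422,196,431,204),(98,248,108,258)),('blk',(398,203,407,212),(120,228,132,238))):
    (p,m),(q,k)=cap(t,*a),cap(s,*b)
    x,e=tri(p,q);print(n,p,m,q,k,np.round(x,4),np.round(e,1).tolist(),ray('top',*p,.099),ray('scene',*q,.099))
print('knob',tri((311.2,184.2),(224.2,201.0)))
for n,z in(('top',.066),('top',.1)):print(ray(n,311.2,184.2,z))
for z in(.09,.1,.11):print(z,proj('scene',(.5838,-.1196,z)),proj('top',(.5838,-.1196,z)))
E
```

```text
red [426.50191131 199.39487768] 6.8125 [102.26190476 252.0670194 ] 11.8125 [ 0.5365 -0.4257  0.1022] [[-0.1, -0.1], [-0.2, -0.0]] [ 0.53638057 -0.42744535  0.099     ] [ 0.53394381 -0.42485884  0.099     ]
blk [401.76759259 207.25621693] 9.84375 [125.05042017 231.60609244] 7.4375 [ 0.5172 -0.3588  0.1018] [[-0.1, -0.1], [-0.1, -0.0]] [ 0.51707115 -0.36008326  0.099     ] [ 0.51480222 -0.35779331  0.099     ]
knob (array([ 0.58697597, -0.11990097,  0.09013048]), [array([0.01091067, 0.00806853]), array([ 0.01462237, -0.00015831])])
[ 0.58870772 -0.1230803   0.066     ]
[ 0.58630009 -0.11855971  0.1       ]
0.09 (np.float64(223.51966554721986), np.float64(200.33729478020348)) (np.float64(311.1360874078974), np.float64(185.37075501878616))
0.1 (np.float64(223.25969361382465), np.float64(197.51909950913648)) (np.float64(311.61706701525475), np.float64(185.10819344727423))
0.11 (np.float64(222.99628798620432), np.float64(194.66368167830586)) (np.float64(312.1078999978228), np.float64(184.84025302468325))
```

>>> jog_arm:
  increments:
    - [0.05,0.035,-0.273,0,10.6]
    - [0.05,0.035,-0.273,0,10.6]
    - [0.05,0.035,-0.273,0,10.6]
    - [0.05,0.035,-0.273,0,10.6]
    - [0.05,0.035,-0.273,0,10.6]
    - [0.05,0.035,-0.273,0,10.6]
    - [0.05,0.035,-0.273,0,10.6]
    - [0.05,0.035,-0.273,0,10.6]
    - [0.05,0.035,-0.273,0,10.6]
    - [0.05,0.035,-0.273,0,10.6]
    - [0.05,0.035,-0.273,0,10.6]
    - [0.05,0.035,-0.273,0,10.6]

```text
clock: 22.57
eef_pos: [0.5362, -0.424, 0.2002]
tool_rot: [-1.881, -2.516, -0.0]
force: [1.0, -0.4, -0.4]
opening: 0.05
gripper_force: 0.0
```

>>> jog_arm:
  increments:
    - [0.05,0,-0.002,-0.04,0]
    - [0.05,0,-0.002,-0.08,0]
    - [0.05,0,-0.002,-0.11,0]
    - [0.05,0,-0.002,-0.122,0]
    - [0.05,0,-0.002,-0.122,0]
    - [0.05,0,-0.002,-0.122,0]
    - [0.05,0,-0.002,-0.122,0]

```text
clock: 23.15
eef_pos: [0.5375, -0.4286, 0.0813]
tool_rot: [1.88, 2.511, -0.002]
force: [-0.1, -0.2, 0.3]
opening: 0.0499
gripper_force: 0.0
```

>>> jog_arm:
  increments:
    - [0,0,0,0,0]
    - [0,0,0,0,0]
    - [0,0,0,0,0]
    - [0,0,0,0,0]
    - [0,0,0,0,0]
    - [0,0,0,0,0]
    - [0,0,0,0,0]
    - [0,0,0,0,0]
  squeeze: 40

```text
clock: 23.82
eef_pos: [0.5368, -0.4282, 0.0801]
tool_rot: [1.882, 2.512, -0.001]
force: [-0.4, 1.1, 6.8]
opening: 0.0174
gripper_force: 39.7
```

>>> jog_arm:
  increments:
    - [0,0,0,0.03,0]
    - [0,0,0,0.065,0]
    - [0,0,0,0.1,0]
    - [0,0,0,0.1,0]
    - [0,0.122,0.345,0.1,0]
    - [0,0.122,0.345,0.1,0]
    - [0,0.122,0.345,0.1,0]
    - [0,0.122,0.345,0.1,0]
    - [0,0.122,0.345,0.1,0]
    - [0,0.122,0.345,0.1,0]
    - [0,0.122,0.345,0.1,0]
    - [0,0.122,0.345,0.1,0]
    - [0,0.122,0.345,0.1,0]
    - [0,0.122,0.345,0.1,0]
    - [0,0.122,0.345,0.1,0]
    - [0,0.122,0.345,0.06,0]
    - [0,0.122,0.345,0.06,0]
    - [0,0.122,0.345,0.06,0]
    - [0,0.122,0.345,0.06,0]

```text
clock: 25.4
eef_pos: [0.658, -0.0836, 0.1389]
tool_rot: [1.885, 2.512, 0.0]
force: [-0.1, -0.3, 0.5]
opening: 0.0169
gripper_force: 40.3
```

Run:
```python
from h import *
s=grab('scene','s3.png');print(arm.read_state()['eef_pos'])
c=cv2.resize(s[150:250,200:300],None,fx=6,fy=6,interpolation=cv2.INTER_CUBIC)[:,:,::-1].copy()
p=np.array(arm.read_state()['eef_pos'])
for q,col in((p,(0,255,0)),(p-[0,0,.07],(0,255,255)),((.6585,-.0818,.06),(255,0,255))):
    u,v=proj('scene',q);cv2.circle(c,(int((u-200)*6),int((v-150)*6)),3,col,1)
cv2.imwrite('pics/f1.png',c)
```

```text
[ 0.65876373 -0.08366684  0.13992726]
```

View pics/f1.png

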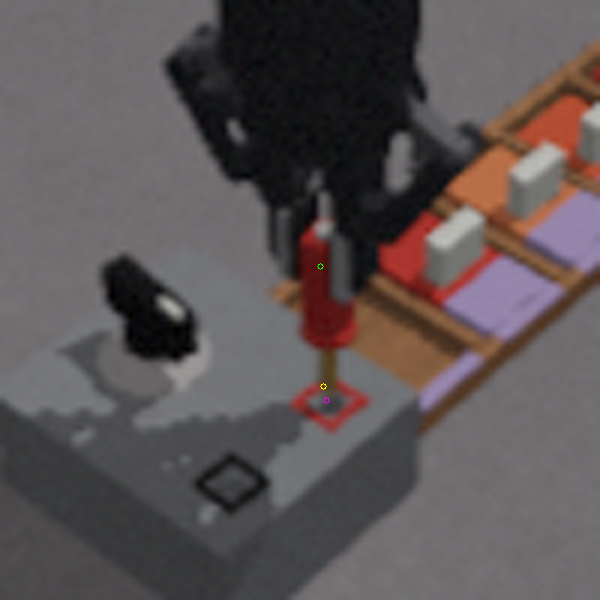

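>>> jog_arm:
  increments:
    - [0,0,0,-0.006,0]
    - [0,0,0,-0.009,0]
    - [0,0,0,-0.012,0]
    - [0,0,0,-0.014,0]
    - [0,0,0,-0.016,0]
    - [0,0,0,-0.017,0]
    - [0,0,0,-0.017,0]

```text
clock: 26.03
eef_pos: [0.6577, -0.0822, 0.1206]
tool_rot: [-1.883, -2.514, 0.0]
force: [-0.2, -1.0, 0.1]
opening: 0.0172
gripper_force: 40.3
```

>>> jog_arm:
  increments:
    - [0,0,0,-0.005,0]
    - [0,0,0,-0.01,0]
    - [0,0,0,-0.014,0]
    - [0,0,0,-0.018,0]
    - [0,0,0,-0.02,0]
    - [0,0,0,-0.022,0]
    - [0,0,0,-0.022,0]

```text
clock: 26.62
eef_pos: [0.6577, -0.0823, 0.0984]
tool_rot: [-1.883, -2.514, 0.0]
force: [0.3, 0.1, -1.2]
opening: 0.0174
gripper_force: 40.3
```

>>> jog_arm:
  increments:
    - [0,0,0,-0.001,0]
    - [0,0,0,-0.002,0]
    - [0,0,0,-0.003,0]
    - [0,0,0,-0.004,0]
    - [0,0,0,-0.0045,0]
    - [0,0,0,-0.0045,0]

```text
clock: 27.12
eef_pos: [0.6582, -0.0824, 0.0954]
tool_rot: [1.883, 2.514, -0.0]
force: [-1.3, -0.7, 4.6]
opening: 0.0171
gripper_force: 41.1
```

>>> jog_arm:
  increments:
    - [0.04,0,0,0.0035,0]
    - [0.04,0,0,0.0035,0]
    - [0.04,0,0,0.0035,0]
    - [0.04,0,0,0.0035,0]
    - [0.05,0,0,0.03,0]
    - [0.05,0,0,0.07,0]
    - [0.05,0,0,0.105,0]
    - [0.05,0,0,0.105,0]
    - [0.05,-0.1412,-0.278,0.105,0]
    - [0.05,-0.1412,-0.278,0.105,0]
    - [0.05,-0.1412,-0.278,0.105,0]
    - [0.05,-0.1412,-0.278,0.105,0]
    - [0.05,-0.1412,-0.278,0.105,0]
    - [0.05,-0.1412,-0.278,0.105,0]
    - [0.05,-0.1412,-0.278,0.105,0]
    - [0.05,-0.1412,-0.278,0.105,0]
    - [0.05,-0.1412,-0.278,0.105,0]
    - [0.05,-0.1412,-0.278,0.105,0]
    - [0.05,-0.1412,-0.278,0.105,0]
    - [0.05,-0.1412,-0.278,0.105,0]

```text
clock: 28.78
eef_pos: [0.5175, -0.3589, 0.1993]
tool_rot: [-1.881, -2.516, -0.001]
force: [0.4, -0.4, -0.4]
opening: 0.0502
gripper_force: 0.0
```

>>> jog_arm:
  increments:
    - [0.05,-0.0005,-0.001,-0.04,0]
    - [0.05,-0.0005,-0.001,-0.08,0]
    - [0.05,-0.0005,-0.001,-0.108,0]
    - [0.05,-0.0005,-0.001,-0.119,0]
    - [0.05,-0.0005,-0.001,-0.119,0]
    - [0.05,-0.0005,-0.001,-0.119,0]
    - [0.05,-0.0005,-0.001,-0.119,0]
    - [0,-0.0005,-0.001,-0.119,0]
    - [0,-0.0005,-0.001,-0.119,0]
    - [0,-0.0005,-0.001,-0.119,0]
    - [0,-0.0005,-0.001,-0.119,0]
    - [0,-0.0005,-0.001,-0.119,0]
    - [0,-0.0005,-0.001,-0.119,0]
    - [0,-0.0005,-0.001,-0.119,0]
    - [0,-0.0005,-0.001,-0.119,0]

```text
clock: 30.03
eef_pos: [0.517, -0.3622, 0.0824]
tool_rot: [1.882, 2.512, -0.001]
force: [-0.1, 0.2, 5.8]
opening: 0.0169
gripper_force: 39.7
```

>>> jog_arm:
  increments:
    - [0,0,0,0.03,0]
    - [0,0,0,0.065,0]
    - [0,0,0,0.1,0]
    - [0,0,0,0.1,0]
    - [0,0.147,0.219,0.1,0]
    - [0,0.147,0.219,0.1,0]
    - [0,0.147,0.219,0.1,0]
    - [0,0.147,0.219,0.1,0]
    - [0,0.147,0.219,0.1,0]
    - [0,0.147,0.219,0.1,0]
    - [0,0.147,0.219,0.1,0]
    - [0,0.147,0.219,0.1,0]
    - [0,0.147,0.219,0.1,0]
    - [0,0.147,0.219,0.06,0]
    - [0,0.147,0.219,0.06,0]
    - [0,0.147,0.219,0.06,0]
    - [0,0.147,0.219,0.06,0]
    - [0,0.147,0.219,0.06,0]

```text
clock: 31.53
eef_pos: [0.664, -0.1437, 0.1428]
tool_rot: [1.883, 2.511, 0.001]
force: [0.1, 0.6, 0.2]
opening: 0.0171
gripper_force: 40.6
```

Run:
```python
from h import *
s=grab('scene','s4.png');print(arm.read_state()['eef_pos'])
c=cv2.resize(s[170:250,200:280],None,fx=7,fy=7,interpolation=cv2.INTER_CUBIC)[:,:,::-1].copy()
p=np.array(arm.read_state()['eef_pos'])
for q,col in((p,(0,255,0)),(p-[0,0,.07],(0,255,255)),((.6648,-.1415,.06),(255,0,255))):
    u,v=proj('scene',q);cv2.circle(c,(int((u-200)*7),int((v-170)*7)),3,col,1)
cv2.imwrite('pics/f2.png',c)
```

```text
[ 0.66416057 -0.14347709  0.14288598]
```

View pics/f2.png

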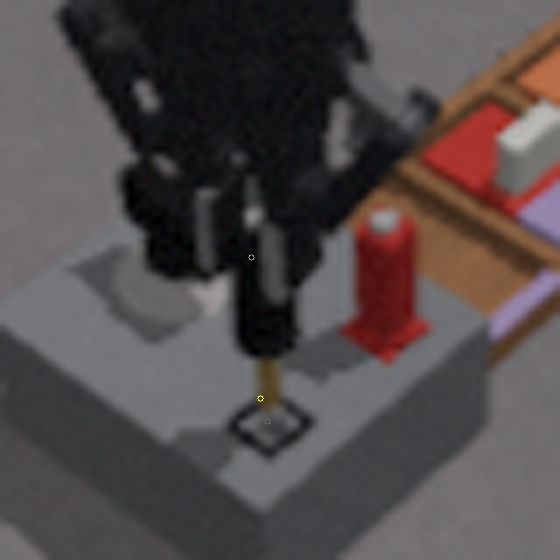

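>>> jog_arm:
  increments:
    - [0,0,0,-0.006,0]
    - [0,0,0,-0.009,0]
    - [0,0,0,-0.012,0]
    - [0,0,0,-0.014,0]
    - [0,0,0,-0.016,0]
    - [0,0,0,-0.018,0]
    - [0,0,0,-0.018,0]

```text
clock: 32.17
eef_pos: [0.6631, -0.1423, 0.122]
tool_rot: [-1.883, -2.514, 0.0]
force: [-0.0, -0.7, -1.8]
opening: 0.0171
gripper_force: 40.6
```

In the hole (about 10 mm deep, no resistance). Continue to home (TCP z ≈ 0.0974).

>>> jog_arm:
  increments:
    - [0,0,0,-0.005,0]
    - [0,0,0,-0.01,0]
    - [0,0,0,-0.014,0]
    - [0,0,0,-0.018,0]
    - [0,0,0,-0.021,0]
    - [0,0,0,-0.023,0]
    - [0,0,0,-0.025,0]
    - [0,0,0,-0.026,0]
    - [0,0,0,-0.0265,0]

```text
clock: 32.92
eef_pos: [0.6636, -0.1429, 0.0977]
tool_rot: [1.883, 2.514, -0.001]
force: [-4.2, -1.6, 10.7]
opening: 0.0172
gripper_force: 41.9
```

>>> jog_arm:
  increments:
    - [0.04,0,0,0.003,0]
    - [0.04,0,0,0.003,0]
    - [0.04,0,0,0.003,0]
    - [0.04,0,0,0.003,0]
    - [0.04,0,0,0.03,0]
    - [0.04,0,0,0.07,0]
    - [0.04,0,0,0.09,0]
    - [0.04,-0.0776,0.023,0.09,72.6]
    - [0.04,-0.0776,0.023,0.09,72.6]
    - [0.04,-0.0776,0.023,0.09,72.6]
    - [0.04,-0.0776,0.023,0.09,72.6]
    - [0.04,-0.0776,0.023,0.09,72.6]
    - [0.04,-0.0776,0.023,0.09,72.6]
    - [0.04,-0.0776,0.023,0.09,72.6]
    - [0.04,-0.0776,0.023,0.09,72.6]
    - [0.04,-0.0776,0.023,0.09,72.6]
    - [0.04,-0.0776,0.023,0.09,72.6]
    - [0.04,-0.0776,0.023,0.09,72.6]
    - [0.04,-0.0776,0.023,0.09,72.6]
    - [0.04,-0.0776,0.023,0.09,72.6]

```text
clock: 34.58
eef_pos: [0.5855, -0.1191, 0.1858]
tool_rot: [-0.034, -3.141, -0.0]
force: [-0.4, -0.8, -1.1]
opening: 0.0398
gripper_force: 0.0
```

Run:
```python
from h import *
s=grab('scene','s5.png');st=arm.read_state();print(st['eef_pos'],st['tool_rot'],st['joints'])
c=cv2.resize(s[160:250,195:285],None,fx=6,fy=6,interpolation=cv2.INTER_CUBIC)[:,:,::-1].copy()
cv2.imwrite('pics/f3.png',c)
```

```text
[ 0.58558907 -0.11917537  0.18584778] [-3.29806392e-02 -3.14123038e+00 -3.07291423e-04] [-4.02837041e-01  2.55957040e-01  1.58311312e+00  1.12478763e-04
  1.30277206e+00 -1.95266539e+00]
```

View pics/f3.png

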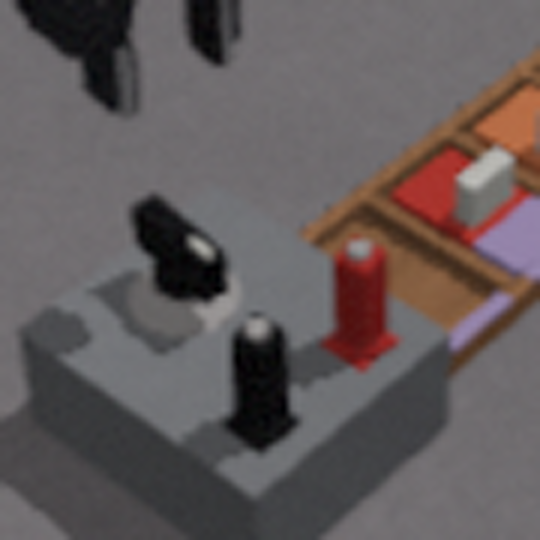

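>>> jog_arm:
  increments:
    - [0.04,0,-0.0005,-0.03,0]
    - [0.04,0,-0.0005,-0.06,0]
    - [0.04,0,-0.0005,-0.075,0]
    - [0.04,0,-0.0005,-0.084,0]
    - [0.04,0,-0.0005,-0.089,0]
    - [0.04,0,-0.0005,-0.089,0]
    - [0.04,0,-0.0005,-0.089,0]

```text
clock: 35.22
eef_pos: [0.5865, -0.1201, 0.0981]
tool_rot: [0.03, 3.14, -0.001]
force: [0.6, -1.4, 0.4]
opening: 0.0402
gripper_force: 0.0
```

>>> jog_arm:
  increments:
    - [0,0,0,0,0]
    - [0,0,0,0,0]
    - [0,0,0,0,0]
    - [0,0,0,0,0]
    - [0,0,0,0,0]
    - [0,0,0,0,0]
    - [0,0,0,0,0]
    - [0,0,0,0,0]

```text
clock: 35.88
eef_pos: [0.5865, -0.1197, 0.0976]
tool_rot: [0.029, 3.139, -0.0]
force: [3.1, 3.5, 4.8]
opening: 0.0122
gripper_force: 42.6
```

>>> jog_arm:
  increments:
    - [0,0,0,-0.002,0]
    - [0,0,0,-0.004,0]
    - [0,0,0,-0.005,0]
    - [0,0,0,-0.006,0]
    - [0,0,0,-0.007,0]
    - [0,0,0,-0.007,0]

```text
clock: 36.38
eef_pos: [0.5867, -0.1198, 0.0924]
tool_rot: [0.029, 3.14, -0.001]
force: [-2.5, 4.4, 15.8]
opening: 0.0124
gripper_force: 43.9
```

>>> jog_arm:
  increments:
    - [0,0,0,-0.001,0]
    - [0,0,0,-0.002,0]
    - [0,0,0,-0.002,0]
  squeeze: 70

```text
clock: 36.63
eef_pos: [0.5869, -0.12, 0.0924]
tool_rot: [0.029, 3.139, -0.001]
force: [-6.3, 6.5, 26.8]
opening: 0.0114
gripper_force: 72.3
```

>>> jog_arm:
  increments:
    - [0,0,0,0.0015,0]
    - [0,0,0,0.0015,-7]
    - [0,0,0,0.0015,-14]
    - [0,0,0,0.0015,-21]
    - [0,0,0,0.0015,-28]
    - [0,0,0,0.0015,-35]
    - [0,0,0,0.0015,-40]
    - [0,0,0,0.0015,-40]
    - [0,0,0,0.0015,-40]

```text
clock: 37.38
eef_pos: [0.5865, -0.1204, 0.0925]
tool_rot: [1.101, 2.94, -0.001]
force: [-4.7, 2.5, 19.0]
opening: 0.0113
gripper_force: 71.3
```

>>> jog_arm:
  increments:
    - [0,0,0,0.0005,-7]
    - [0,0,0,0.0005,-14]
    - [0,0,0,0.0005,-21]
    - [0,0,0,0.0005,-28]
    - [0,0,0,0.0005,-35]
    - [0,0,0,0.0005,-40]
    - [0,0,0,0.0005,-43]
    - [0,0,0,0.0005,-43]
    - [0,0,0,0.0005,-43]

```text
clock: 38.13
eef_pos: [0.5859, -0.1206, 0.0925]
tool_rot: [2.1, 2.335, -0.003]
force: [-5.0, 2.2, 17.2]
opening: 0.0115
gripper_force: 71.8
```

Run:
```python
from h import *
st=arm.read_state();print(st['wrist_torque'],st['force'],st['tool_rot'])
```

```text
[0.39571643 0.94159956 0.75856897] [-4.96280902  2.20712906 17.20918302] [ 2.09973871  2.33502187 -0.00278095]
```

>>> jog_arm:
  increments:
    - [0,0,0,0,-2]
    - [0,0,0,0,-4]
    - [0,0,0,0,-4]

```text
clock: 38.38
eef_pos: [0.5859, -0.1206, 0.0925]
tool_rot: [2.179, 2.261, -0.003]
force: [-4.0, 1.6, 18.2]
opening: 0.0114
gripper_force: 76.9
```

Run:
```python
from h import *
st=arm.read_state();print(st['wrist_torque'],st['force'],st['tool_rot'])
```

```text
[0.41018782 0.9884654  1.37631126] [-4.01429007  1.58269965 18.22780785] [ 2.17917648  2.26071835 -0.00325751]
```

>>> jog_arm:
  increments:
    - [0.035,0,0,0.001,0]
    - [0.035,0,0,0.002,0]
    - [0.035,0,0,0.002,0]
    - [0.035,0,0,0.002,0]
    - [0.035,0,0,0.002,0]
    - [0.035,0,0,0.04,0]
    - [0.035,0,0,0.08,0]
    - [0.035,0,0,0.12,0]
    - [0.035,-0.15,-0.12,0.12,0]
    - [0.035,-0.15,-0.12,0.12,0]
    - [0.035,-0.15,-0.12,0.12,0]
    - [0.035,-0.15,-0.12,0.12,0]
    - [0.035,-0.15,-0.12,0.12,0]
    - [0.035,-0.15,-0.12,0.12,0]
    - [0.035,-0.15,-0.12,0.12,0]
    - [0.035,-0.15,-0.12,0.12,0]

```text
clock: 39.72
eef_pos: [0.4358, -0.2395, 0.2098]
tool_rot: [-2.184, -2.258, -0.001]
force: [-0.5, 0.9, 0.0]
opening: 0.0352
gripper_force: 0.0
```

Run:
```python
from meas import *
t=grab('top');s=grab('scene'); samples(t)
o=np.zeros((560,800,3),np.uint8)
o[:240,:800]=cv2.resize(t[145:202,150:340],(800,240),interpolation=cv2.INTER_CUBIC)[:,:,::-1]
o[240:560,:800]=cv2.resize(s[150:250,140:390],(800,320),interpolation=cv2.INTER_CUBIC)[:,:,::-1]
cv2.imwrite('pics/g1.png',o)
```

```text
(no output)
```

View pics/g1.png

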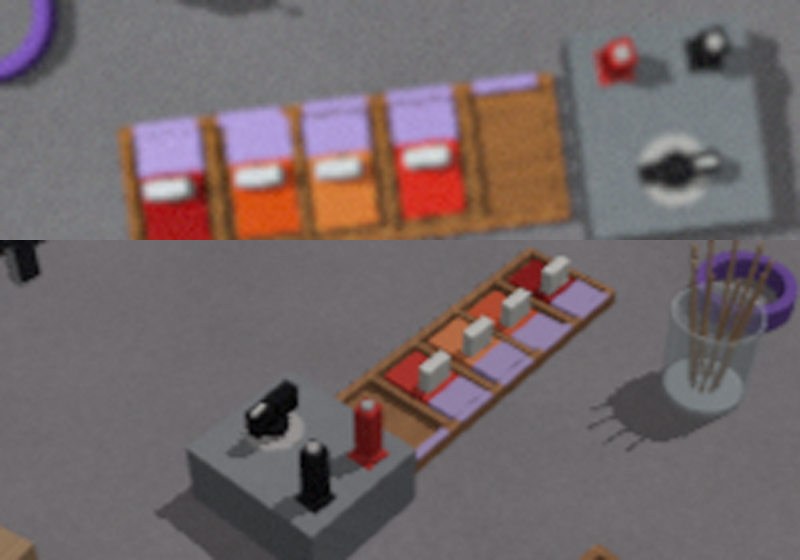

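```bash
python3 -c "
from workcell import arm
print(arm.sign_off())"
```

```text
the job is handed in; nothing more can be done
None
```

I handed the job in at about 40 s. The last pictures show the four loose samples flat in bays 0–3 with lilac ends at the marked rim, and both probes home in their own terminals. After both probes were in, I pushed the screw-knob down to its stop and turned it clockwise until it resisted. The judge returned no verdict.

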